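Put the balance's weight kit away in its tray

TASK

Put the balance's weight kit away in its tray: stand each of the three knobbed steel weights upright in the round recess of its own size (the largest weight in the widest recess, the smallest in the narrowest), and lay the lifting fork flat in the long trough. The steel bush and the plain flat-topped steel cylinder are not weights: leave them standing where they are.

Things in the scene. Friction and masses are not known exactly. Their poses are not given: they have to be found in the camera images.
- weight_large_mid (a point): The large calibration weight: a solid stainless steel cylinder 38 mm in diameter with a narrow neck and a round knob (24 mm) on top, loose, standing upright; 66 mm high in all, the plain cylindrical body being the lower 46 mm. About 500 g. The point is on its axis half-way up (33 mm above its underside); z is its axis, up.
- weight_medium_mid (a point): The medium calibration weight: a solid stainless steel cylinder 28 mm in diameter with a narrow neck and a round knob (17 mm) on top, loose, standing upright; 50 mm high in all, the plain cylindrical body being the lower 34 mm. About 200 g. The point is on its axis half-way up (25 mm above its underside); z is its axis, up.
- weight_small_mid (a point): The small calibration weight: a solid stainless steel cylinder 20 mm in diameter with a narrow neck and a round knob (12 mm) on top, loose, standing upright; 38 mm high in all, the plain cylindrical body being the lower 25 mm. About 55 g. The point is on its axis half-way up (19 mm above its underside); z is its axis, up.
- large_recess (a point): The recess for the large weight: the widest of the three round recesses, 58 mm in diameter and 6 mm deep, in a fixed grey 68 mm square insert. The three inserts stand in a row, 70 mm apart, order varying, in a fixed low white tray (230 x 150 mm). Point: centre of the recess floor, 12 mm above the bench, 6 mm below the rim. x points across the tray away from the trough, y along the row, z up.
- medium_recess (a point): The recess for the medium weight: the middle-sized of the three round recesses, 48 mm in diameter and 6 mm deep, in a fixed grey 68 mm square insert. The three inserts stand in a row, 70 mm apart, order varying, in a fixed low white tray (230 x 150 mm). Point: centre of the recess floor, 12 mm above the bench, 6 mm below the rim. x points across the tray away from the trough, y along the row, z up.
- small_recess (a point): The recess for the small weight: the narrowest of the three round recesses, 38 mm in diameter and 6 mm deep, in a fixed grey 68 mm square insert. The three inserts stand in a row, 70 mm apart, order varying, in a fixed low white tray (230 x 150 mm). Point: centre of the recess floor, 12 mm above the bench, 6 mm below the rim. x points across the tray away from the trough, y along the row, z up.
- fork_mid (a point): The weights' lifting fork, loose, lying flat, 120 mm long: a black bar handle 80 mm long, 16 wide, 22 high, and two thin steel prongs (32 mm over both, 6 thick, half-way up) reaching 40 mm beyond it. About 60 g. Point: middle of the 120 mm length, half-way up (11 mm above its underside), on the handle 20 mm behind its pronged end; x points along the fork to the prongs, z up.
- trough_floor (a point): The long trough for the fork, in a fixed grey insert filling the near row of the same tray: an oblong recess 140 mm long, 52 wide, 6 deep. Point: centre of its floor, 12 mm above the bench, 6 mm below the rim, 69 mm from the line of the round recesses' centres; y points along its length, z up. The fork may lie in it either way round.
- bush_mid (a point): Not a weight: a steel bush, a cylinder 38 mm in diameter and 44 mm high with a 19 mm bore right through and no knob, standing upright and loose. The point is on its axis half-way up.
- slug_mid (a point): Not a weight: a plain solid steel cylinder with a flat top and no knob, 28 mm in diameter and 36 mm high, standing upright and loose. The point is on its axis half-way up.
There are look-alikes about, which are no part of the job. What is shaped like the part that bears weight_large_mid but pink or red is not meant.

How it is judged (in metres and radians):
At the end, for the whole second after the job is handed in: Each weight upright (0.1 rad) on its own recess's floor, within 13 mm of centre; fork flat on the trough floor, its middle within 15 mm along and across, turned under 0.25 rad; bush and plain cylinder upright within 20 mm of their start; all at rest (horizontal distance between weight_large_mid and large_recess below 0.013 m and z of weight_large_mid in the frame of large_recess between 0.03 and 0.036 m and angle between each of weight_large_mid, weight_medium_mid, weight_small_mid, fork_mid, bush_mid, slug_mid's own z axis and vertical below 0.1 rad and linear speed of each of weight_large, weight_medium, weight_small, fork below 0.02 m/s and horizontal distance between weight_medium_mid and medium_recess below 0.013 m and z of weight_medium_mid in the frame of medium_recess between 0.022 and 0.028 m and horizontal distance between weight_small_mid and small_recess below 0.013 m and z of weight_small_mid in the frame of small_recess between 0.016 and 0.022 m and x of fork_mid in the frame of trough_floor between -0.015 and 0.015 m and y of fork_mid in the frame of trough_floor between -0.015 and 0.015 m and z of fork_mid in the frame of trough_floor between 0.008 and 0.014 m and angle between the x axis of fork_mid and the y axis of trough_floor, either way round below 0.25 rad and distance of each of bush_mid, slug_mid from where it was at the start of the episode below 0.02 m); the robot touches nothing.
It fails at once if the bush is moved more than 20 mm or lifted or knocked over (distance of bush_mid from where it was at the start of the episode above 0.02 m).
It fails at once if the slug is moved more than 20 mm or lifted or knocked over (distance of slug_mid from where it was at the start of the episode above 0.02 m).
It also fails if it takes over 112 s, if anything falls off the work surface, if the arm or the gripper's body presses on something with over 40 N, if the wrist force passes 120 N, or if a joint passes its speed limit or range.

ROBOT

A 6-joint arm with a two-finger parallel gripper is mounted at the origin on the work surface. World frame = base frame: x ahead of the robot, y to its left, z up, the work surface at z = 0. Lengths are in m, angles in degrees, forces in N, time in s.
With the tool pointing down it reaches from about 0.4 to 0.825 m from the base axis. Payload 7 kg.
Tool frame: the origin (TCP) lies on the centre line of the jaws, within the pads' length; the fingertips stand 11 mm ahead of it and the grasp point (between the pads) lies 8 mm behind it; z points along the fingers, y is the direction in which the jaws open and shut (so a half turn about z gives the same grasp; the last joint's range is limited). The gripper opens to 88 mm and grips with 3 to 60 N. Pads are 19 mm wide; open, the fingers measure 130 mm over their backs; the gripper's body (78 mm by 193 mm) begins 47 mm behind the grasp point.
Start: joints at [-46.977, 20.546, 0.682, 0, -70.136, -16.507], TCP at [0.301, -0.604, 0.238] pointing down, gripper open.
Joint ranges: [-176.03, 176.03], [-82.01, 121.73], [-58.28, 71.71], [-173.87, 95.51], [-174.79, -0.11], [-173.66, 173.66]. Speed limits (degrees/s): [136.94, 136.94, 172.46, 180, 180, 180].

INTERFACE

Orientations are given as [roll, pitch, yaw] about the fixed x, y, z axes, in that order (R = Rz(yaw) Ry(pitch) Rx(roll)).
In Python, from plant import ctrl, cams, order gives the robot as it stands.
- The arm moves only by the tool jog_arm, never from a script. Its argument "motion" is a list of rows, each an object with "offset": the shift along the tool's x, y, z in mm, a list of three; "roll": the turn about the tool's z in rad; "hand": the finger opening in mm, from 0 to 87.6. A call has 1 to 20 rows; each row is the pose to reach, as a shift and turn from the pose commanded when the call began, along the tool's axes at that moment; what a row does not reach only later rows make up. A row lasts 1/12 s, in which the tool goes at most 41.7 mm and 7.16 degrees, less where a joint would pass 70% of its speed; a pose out of reach is approached as far as the arm can. A call with a gripper value outside its range is refused whole. The fingers move at their own pace and stop on an object; the grip force is fixed at half the most. Time passes only in rows, so rows that repeat a pose let the fingers close. It gives the time, the measured TCP pose, the force and the opening at its end, in the units of the state.
- ctrl.get_obs(): the state, without advancing time (a new reading comes with each control period).
- cams.snapshot(name): name is "scene" or "top"; returns a dict with "img" (480x640x3 uint8, red, green, blue), "K" (3x3 intrinsics, pixels), "D" ([k1, k2, p1, p2, k3] as OpenCV has them; the pictures are not rectified), "cam_to_world" (4x4, takes a point from camera to world coordinates). Camera axes: x right, y down, z forward; pixel columns grow to the right and rows downward; lengths in m; the calibration is good to about 2 mm. A picture is of the moment at which its call begins. There is no depth.
- order.close_job(): hands the job in, once; it reports no verdict.
The state is a dict: "clock": time; "joint_pos": joint angles; "qvel": joint speeds; "tau": joint torques, N m; "tool_pos": TCP position; "orientation": TCP orientation; "force": force on the tool from outside, world axes, zero at the start; "moment": the same for the moment, N m; "opening": finger opening in m.
Only numpy, scipy, OpenCV 4.12 (cv2) and the standard library are available. Lean on these libraries where they do the work, as an engineer would, in place of code of your own. Each camera call takes 0.05 s, during which the arm holds its last target. There are 200 camera calls.

## Working session

There is one attempt and no reset: what is moved stays moved. The work goes in short steps, Python scripts to look and compute and a tool call to move; the robot and the scene stay as the last step left them, time stands still between calls to the robot, and variables do not carry over. Pictures are saved under pics/ and viewed, about 12 in all and at most 16, crops included, and the job is handed in when it is done.

Besides the shell and the picture viewer there is one more tool, called after "Emit:" in YAML: its name, and indented under it one key for each argument. jog_arm: Moves the arm, as the interface text tells. Its arguments: {"type":"object","properties":{"motion":{"type":"array"}},"required":["motion"]}

```bash
mkdir -p pics; ls; python3 - <<'E'
from plant import ctrl,cams,order
import cv2
print(ctrl.get_obs())
for n in("scene","top"):
    s=cams.snapshot(n); cv2.imwrite(f"pics/{n}0.png",s["img"][:,:,::-1]); print(n,s["K"],s["D"],s["cam_to_world"])
E
```

```text
pics
{'clock': 0.0, 'joint_pos': array([-4.69765873e+01,  2.05908111e+01,  6.32624719e-01, -1.85408991e-02,
       -7.01347430e+01, -1.65064048e+01]), 'qvel': array([ 0.06051187, -0.02382461, -0.00800413, -0.03206441, -0.04536888,
       -0.03628431]), 'tau': array([-1.03990391e-05, -5.82719350e+01,  2.93053436e+01,  6.99719712e+00,
        6.72708979e-03, -2.02061574e-04]), 'tool_pos': array([ 0.3011155 , -0.60358787,  0.23662595]), 'orientation': array([ 1.79905948e+02, -9.69443372e-03, -1.53489299e+02]), 'force': array([-0.59740547, -0.9166481 , -1.5460541 ]), 'moment': array([ 0.02899996,  0.00882662, -0.00121568]), 'opening': 0.08769415879258323}
scene [[605.51330677   0.         308.64797505]
 [  0.         605.51330677 233.47061358]
 [  0.           0.           1.        ]] [-0.13301936  0.          0.          0.          0.        ] [[ 0.55735161  0.64074185 -0.52802374  1.08676115]
 [ 0.83021918 -0.42261289  0.36350303 -0.39718601]
 [ 0.00976196 -0.64097444 -0.76750015  0.85390915]
 [ 0.          0.          0.          1.        ]]
top [[530.21579985   0.         317.05257765]
 [  0.         530.21579985 244.98293172]
 [  0.           0.           1.        ]] [-0.10991992  0.          0.          0.          0.        ] [[-5.36109457e-03 -9.97363922e-01  7.23634338e-02  4.73845925e-01]
 [-9.99984551e-01  5.45328035e-03  1.07641830e-03 -4.10451930e-02]
 [-1.46819886e-03 -7.23565451e-02 -9.97377749e-01  1.15712254e+00]
 [ 0.00000000e+00  0.00000000e+00  0.00000000e+00  1.00000000e+00]]
```

View pics/top0.png

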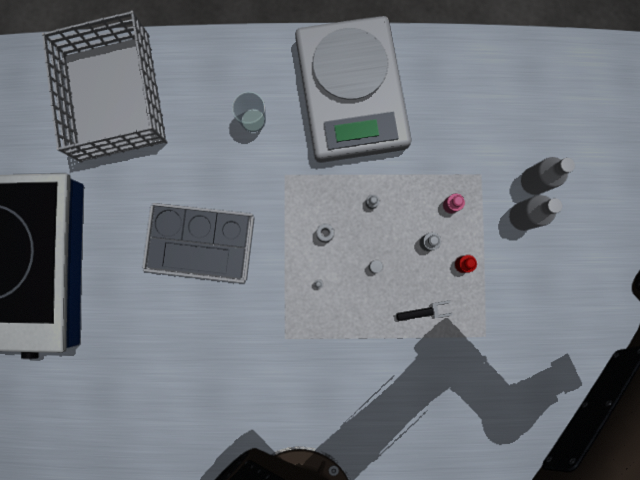

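View pics/scene0.png

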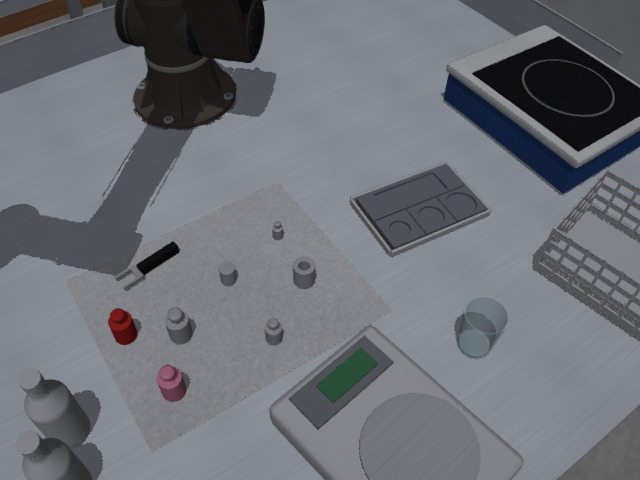

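Candidates for the large weight: steel with knob (430,242), pink (456,203), red (466,264). The steel one fits, since pink and red are excluded. The other steel parts are medium weight (372,202), small weight (318,285), bush with bore (325,234) and flat slug (375,267). I'll confirm these in enlarged crops.

```bash
python3 - <<'E'
import cv2
a=cv2.imread("pics/top0.png")
cv2.imwrite("pics/c1.png",cv2.resize(a[185:335,295:495],None,fx=4,fy=4,interpolation=cv2.INTER_CUBIC))
cv2.imwrite("pics/c2.png",cv2.resize(a[195:291,135:263],None,fx=6,fy=6,interpolation=cv2.INTER_CUBIC))
b=cv2.imread("pics/scene0.png")
cv2.imwrite("pics/c3.png",cv2.resize(b[210:360,105:335],None,fx=3.4,fy=3.4,interpolation=cv2.INTER_CUBIC))
E
```

```text
(no output)
```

View pics/c1.png

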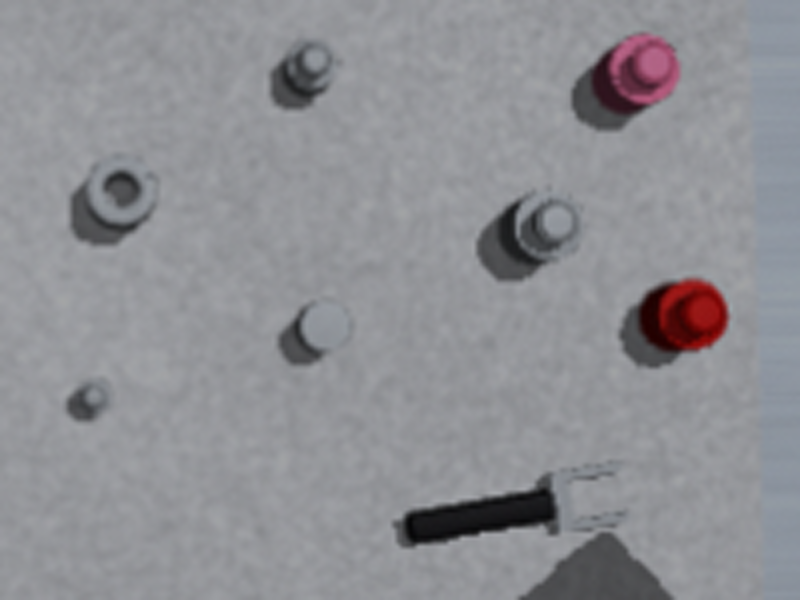

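View pics/c2.png

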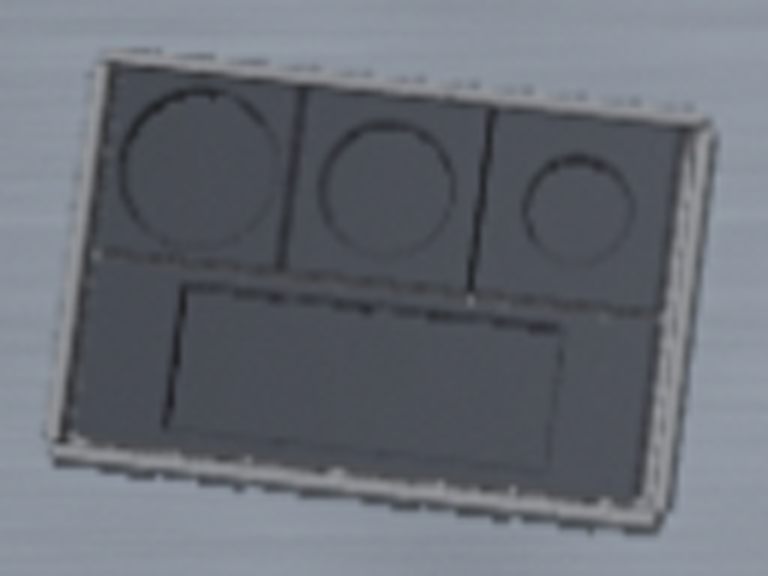

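View pics/c3.png

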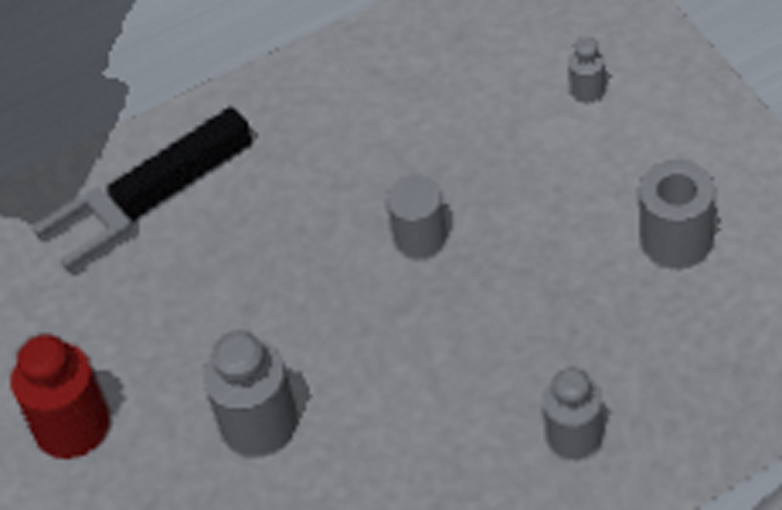

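Confirmed. Steel knobbed weights: large (557,223), medium (315,60), small (96,398) in crop 1; the bush and slug have no knob. In the tray, the left recess is large, the middle one medium and the right one small.

```bash
cat > h.py <<'E'
import numpy as np,cv2
from plant import ctrl,cams,order
def w(s,uv,z):
    p=cv2.undistortPoints(np.float64([[uv]]),s["K"],s["D"])[0,0]
    M=s["cam_to_world"]; d=M[:3,:3]@[p[0],p[1],1]; o=M[:3,3]
    return (o+d*(z-o[2])/d[2])[:2]
E
python3 - <<'E'
from h import *
np.set_printoptions(precision=4,suppress=True)
t=cams.snapshot("top");s=cams.snapshot("scene")
def cr(S,c,k,o,z): return w(S,((c[0]+.5)/k-.5+o[0],(c[1]+.5)/k-.5+o[1]),z)
for n,c,z,c3,z3 in [("L",(557,223),.066,(239,350),.060),("M",(315,60),.05,(572,383),.046),("S",(96,398),.038,(587,45),.036),("bush",(121,191),.044,(677,188),.044),("slug",(325,327),.036,(416,195),.036)]:
    print(n,cr(t,c,4,(295,185),z),cr(s,c3,3.4,(105,210),z3))
for n,c,z in [("rear",(408,527),.022),("front",(553,502),.022),("tipA",(624,466),.014),("tipB",(624,523),.014)]: print(n,cr(t,c,4,(295,185),z))
f=lambda c:cr(t,c,6,(135,195),.018)
for n,c in [("L",(200,168)),("M",(388,190)),("S",(579,209))]: print("rec",n,f(c))
q=np.array([f(c) for c in [(185,287),(562,327),(548,467),(163,428)]]); print(q,q.mean(0))
for c in [(103,55),(712,122),(660,527),(55,455)]: print("tray",f(c))
E
```

```text
L [ 0.5613 -0.2823] [ 0.5591 -0.283 ]
M [ 0.6495 -0.1592] [ 0.6495 -0.161 ]
S [ 0.4724 -0.0427] [ 0.4728 -0.0428]
bush [ 0.5812 -0.0565] [ 0.5819 -0.0586]
slug [ 0.5091 -0.1641] [ 0.5094 -0.1656]
rear [ 0.4025 -0.2089]
front [ 0.415  -0.2871]
tipA [ 0.4335 -0.328 ]
tipB [ 0.4028 -0.3275]
rec L [0.6073 0.2852]
rec M [0.5987 0.2159]
rec S [0.5913 0.1462]
[[0.5639 0.2901]
 [0.5487 0.1521]
 [0.4983 0.1568]
 [0.5128 0.2974]] [0.5309 0.2241]
tray [0.6491 0.3222]
tray [0.6226 0.0981]
tray [0.4767 0.1164]
tray [0.5031 0.3373]
```

```bash
cat >> h.py <<'E'
def to(x,y,z,yaw=None,fr=None):
    "offset (mm, tool axes) and roll (rad) from pose fr=(x,y,z,yaw) to target"
    if fr is None:
        o=ctrl.get_obs(); fr=(*o["tool_pos"],o["orientation"][2]); print("at",np.round(fr,4),"clock",round(o["clock"],2),"op",round(o["opening"],4),"F",np.round(o["force"],1))
    a=np.radians(fr[3]); d=np.array([x,y,z])-fr[:3]
    r=0 if yaw is None else -np.radians((yaw-fr[3]+180)%360-180)
    print("offset",np.round([d[0]*np.cos(a)+d[1]*np.sin(a),d[0]*np.sin(a)-d[1]*np.cos(a),-d[2]],4)*1000,"roll",round(r,3))
E
python3 -c "
from h import *
to(.4118,-.267,.1,-80.9,(.301,-.604,.238,-153.49))
to(.4118,-.267,.02,-80.9,(.301,-.604,.238,-153.49))"
```

```text
offset [-249.6  252.1  138. ] roll -1.267
offset [-249.6  252.1  218. ] roll -1.267
```

Emit:
jog_arm:
  motion:
    - {"offset": [-10, 10, 4], "roll": -0.08, "hand": 60}
    - {"offset": [-30, 30, 15], "roll": -0.19, "hand": 45}
    - {"offset": [-55, 56, 28], "roll": -0.3, "hand": 40}
    - {"offset": [-82, 83, 42], "roll": -0.42, "hand": 40}
    - {"offset": [-109, 110, 56], "roll": -0.54, "hand": 40}
    - {"offset": [-136, 137, 70], "roll": -0.66, "hand": 40}
    - {"offset": [-163, 164, 84], "roll": -0.78, "hand": 40}
    - {"offset": [-190, 191, 98], "roll": -0.9, "hand": 40}
    - {"offset": [-215, 216, 112], "roll": -1.02, "hand": 40}
    - {"offset": [-234, 236, 124], "roll": -1.14, "hand": 40}
    - {"offset": [-245, 247, 132], "roll": -1.23, "hand": 40}
    - {"offset": [-249.6, 252.1, 138], "roll": -1.267, "hand": 40}
    - {"offset": [-249.6, 252.1, 138], "roll": -1.267, "hand": 40}
    - {"offset": [-249.6, 252.1, 138], "roll": -1.267, "hand": 40}

```text
clock: 1.37
tool_pos: [0.4121, -0.267, 0.0995]
orientation: [180.0, 0.0, -81.0]
force: [-0.6, 0.1, 0.6]
opening: 0.0398
```

```bash
python3 -c "
from h import *
to(.4118,-.267,.02,-80.9)"
```

```text
at [  0.4121  -0.267    0.0995 -80.9608] clock 1.37 op 0.0398 F [-0.6  0.1  0.6]
offset [-0.1  0.3 79.5] roll -0.001
```

Emit:
jog_arm:
  motion:
    - {"offset": [0, 0, 15], "roll": 0, "hand": 40}
    - {"offset": [0, 0, 40], "roll": 0, "hand": 40}
    - {"offset": [0, 0, 62], "roll": 0, "hand": 40}
    - {"offset": [0, 0, 74], "roll": 0, "hand": 40}
    - {"offset": [0, 0, 80], "roll": 0, "hand": 40}
    - {"offset": [0, 0, 80], "roll": 0, "hand": 40}
    - {"offset": [0, 0, 80], "roll": 0, "hand": 10}
    - {"offset": [0, 0, 80], "roll": 0, "hand": 10}
    - {"offset": [0, 0, 80], "roll": 0, "hand": 10}
    - {"offset": [0, 0, 80], "roll": 0, "hand": 10}
    - {"offset": [0, 0, 80], "roll": 0, "hand": 10}
    - {"offset": [0, 0, 80], "roll": 0, "hand": 10}
    - {"offset": [0, 0, 80], "roll": 0, "hand": 10}
    - {"offset": [0, 0, 72], "roll": 0, "hand": 10}
    - {"offset": [0, 0, 55], "roll": 0, "hand": 10}
    - {"offset": [0, 0, 30], "roll": 0, "hand": 10}
    - {"offset": [0, 0, 5], "roll": 0, "hand": 10}
    - {"offset": [0, 0, -15], "roll": 0, "hand": 10}
    - {"offset": [0, 0, -20], "roll": 0, "hand": 10}
    - {"offset": [0, 0, -20], "roll": 0, "hand": 10}

```text
clock: 3.03
tool_pos: [0.4132, -0.2671, 0.1216]
orientation: [-179.8, -0.1, -80.9]
force: [-0.6, -0.5, -0.4]
opening: 0.016
```

```bash
python3 -c "
from h import *
to(.5305,.224,.10,-96.55)
t=cams.snapshot('top')['img'][:,:,::-1]; cv2.imwrite('pics/t1.png',cv2.resize(t[240:400,340:540],None,fx=3,fy=3))
"
```

```text
at [  0.4132  -0.2671   0.1216 -80.8794] clock 3.03 op 0.016 F [-0.6 -0.5 -0.4]
offset [-466.3 -193.6   21.6] roll 0.274
```

View pics/t1.png

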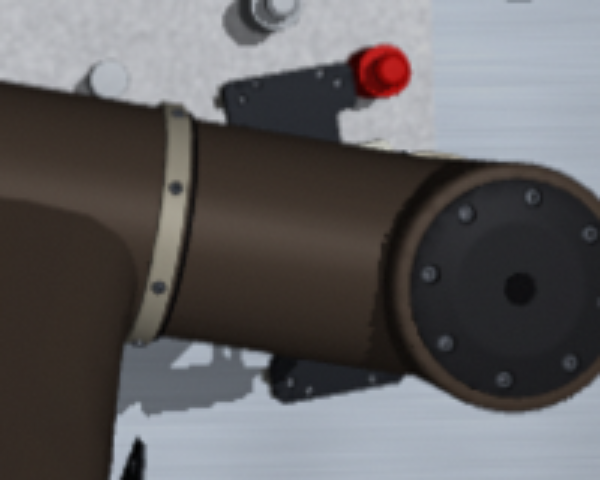

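The opening reads 16.0 mm, which matches the handle, so the fork is held (the arm hides it in the picture). Next I carry it to the trough.

Emit:
jog_arm:
  motion:
    - {"offset": [-10, -4, 0], "roll": 0.01, "hand": 10}
    - {"offset": [-28, -12, 0], "roll": 0.03, "hand": 10}
    - {"offset": [-54, -22, 0], "roll": 0.05, "hand": 10}
    - {"offset": [-86, -36, 0], "roll": 0.07, "hand": 10}
    - {"offset": [-120, -50, 0], "roll": 0.09, "hand": 10}
    - {"offset": [-154, -64, 0], "roll": 0.11, "hand": 10}
    - {"offset": [-188, -78, 0], "roll": 0.13, "hand": 10}
    - {"offset": [-222, -92, 0], "roll": 0.15, "hand": 10}
    - {"offset": [-256, -106, 0], "roll": 0.17, "hand": 10}
    - {"offset": [-290, -120, 0], "roll": 0.19, "hand": 10}
    - {"offset": [-324, -134, 0], "roll": 0.21, "hand": 10}
    - {"offset": [-358, -149, 0], "roll": 0.23, "hand": 10}
    - {"offset": [-392, -163, 4], "roll": 0.25, "hand": 10}
    - {"offset": [-422, -175, 10], "roll": 0.26, "hand": 10}
    - {"offset": [-444, -184, 16], "roll": 0.27, "hand": 10}
    - {"offset": [-459, -190, 20], "roll": 0.274, "hand": 10}
    - {"offset": [-466, -194, 21], "roll": 0.274, "hand": 10}
    - {"offset": [-466, -194, 21], "roll": 0.274, "hand": 10}
    - {"offset": [-466, -194, 21], "roll": 0.274, "hand": 10}
    - {"offset": [-466, -194, 21], "roll": 0.274, "hand": 10}

```text
clock: 4.75
tool_pos: [0.5295, 0.2226, 0.0985]
orientation: [180.0, -0.0, -96.6]
force: [-0.4, -0.2, -0.2]
opening: 0.0155
```

```bash
python3 -c "
from h import *
to(.5305,.224,.033,-96.55)
t=cams.snapshot('scene')['img'][:,:,::-1]; cv2.imwrite('pics/s1.png',cv2.resize(t[100:270,300:520],None,fx=3,fy=3))
"
```

```text
at [  0.5295   0.2226   0.0985 -96.6379] clock 4.75 op 0.0155 F [-0.4 -0.2 -0.2]
offset [-1.5 -0.8 65.5] roll -0.002
```

View pics/s1.png

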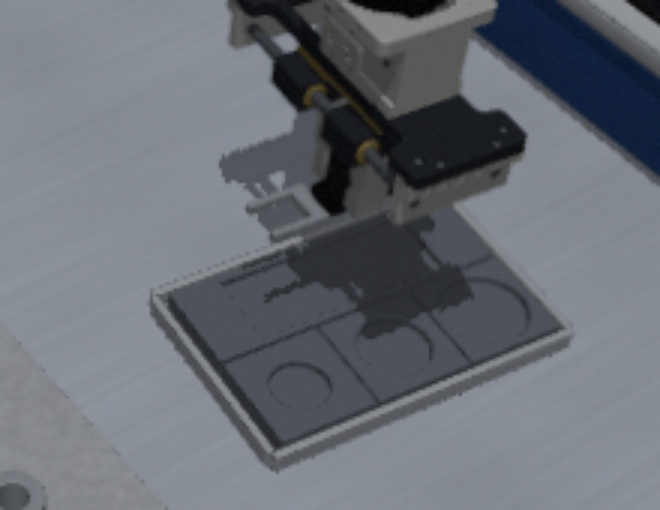

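The picture shows the fork held level, with the prongs at about (280,210) over the trough. I'll lower it and release.

Emit:
jog_arm:
  motion:
    - {"offset": [-1.5, -1, 12], "roll": 0, "hand": 10}
    - {"offset": [-1.5, -1, 32], "roll": 0, "hand": 10}
    - {"offset": [-1.5, -1, 50], "roll": 0, "hand": 10}
    - {"offset": [-1.5, -1, 60], "roll": 0, "hand": 10}
    - {"offset": [-1.5, -1, 64], "roll": 0, "hand": 10}
    - {"offset": [-1.5, -1, 66.5], "roll": 0, "hand": 10}
    - {"offset": [-1.5, -1, 66.5], "roll": 0, "hand": 10}
    - {"offset": [-1.5, -1, 66.5], "roll": 0, "hand": 10}
    - {"offset": [-1.5, -1, 66.5], "roll": 0, "hand": 24}
    - {"offset": [-1.5, -1, 66.5], "roll": 0, "hand": 24}
    - {"offset": [-1.5, -1, 66.5], "roll": 0, "hand": 24}
    - {"offset": [-1.5, -1, 66.5], "roll": 0, "hand": 24}
    - {"offset": [-1.5, -1, 60], "roll": 0, "hand": 24}
    - {"offset": [-1.5, -1, 45], "roll": 0, "hand": 24}
    - {"offset": [-1.5, -1, 20], "roll": 0, "hand": 40}
    - {"offset": [-1.5, -1, -8], "roll": 0, "hand": 60}
    - {"offset": [-1.5, -1, -30], "roll": 0, "hand": 60}
    - {"offset": [-1.5, -1, -40], "roll": 0, "hand": 60}
    - {"offset": [-1.5, -1, -40], "roll": 0, "hand": 60}
    - {"offset": [-1.5, -1, -40], "roll": 0, "hand": 60}

```text
clock: 6.47
tool_pos: [0.531, 0.2254, 0.139]
orientation: [-180.0, 0.1, -96.6]
force: [-0.0, -1.1, -0.8]
opening: 0.0574
```

```bash
python3 -c "
from h import *
to(.5602,-.2826,.14,-96.55)"
```

```text
at [  0.531    0.2254   0.139  -96.6002] clock 6.47 op 0.0574 F [-0.  -1.1 -0.8]
offset [501.2 -87.4  -1. ] roll -0.001
```

Over to the large weight, unladen and at height.

Emit:
jog_arm:
  motion:
    - {"offset": [10, -2, 0], "roll": 0, "hand": 56}
    - {"offset": [34, -6, 0], "roll": 0, "hand": 56}
    - {"offset": [68, -12, 0], "roll": 0, "hand": 56}
    - {"offset": [104, -18, 0], "roll": 0, "hand": 56}
    - {"offset": [140, -24, 0], "roll": 0, "hand": 56}
    - {"offset": [176, -31, 0], "roll": 0, "hand": 56}
    - {"offset": [212, -37, 0], "roll": 0, "hand": 56}
    - {"offset": [248, -43, 0], "roll": 0, "hand": 56}
    - {"offset": [284, -50, 0], "roll": 0, "hand": 56}
    - {"offset": [320, -56, 0], "roll": 0, "hand": 56}
    - {"offset": [356, -62, 0], "roll": 0, "hand": 56}
    - {"offset": [392, -68, 0], "roll": 0, "hand": 56}
    - {"offset": [428, -75, 0], "roll": 0, "hand": 56}
    - {"offset": [462, -81, 0], "roll": 0, "hand": 56}
    - {"offset": [486, -85, 0], "roll": 0, "hand": 56}
    - {"offset": [498, -87, 0], "roll": 0, "hand": 56}
    - {"offset": [501, -87.4, 0], "roll": 0, "hand": 56}
    - {"offset": [501, -87.4, 0], "roll": 0, "hand": 56}
    - {"offset": [501, -87.4, 0], "roll": 0, "hand": 56}

```text
clock: 8.05
tool_pos: [0.5598, -0.2818, 0.1378]
orientation: [179.9, 0.0, -96.6]
force: [-0.0, -0.0, 0.1]
opening: 0.056
```

```bash
python3 -c "
from h import *
to(.5602,-.2826,.031,-96.55)
t=cams.snapshot('scene')['img'][:,:,::-1]; cv2.imwrite('pics/s2.png',t)
"
```

```text
at [  0.5598  -0.2818   0.1378 -96.5928] clock 8.05 op 0.056 F [-0.  -0.   0.1]
offset [  0.7  -0.5 106.8] roll -0.001
```

View pics/s2.png

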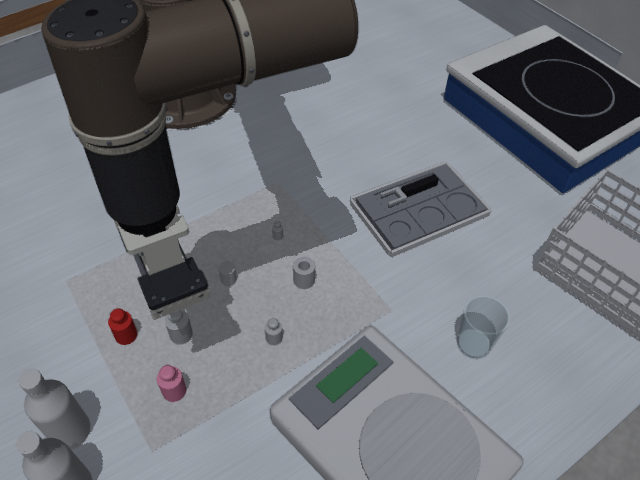

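The fork lies in the trough at (410,190), and the gripper is above the large weight at (178,325). I'll go down, grip and lift.

Emit:
jog_arm:
  motion:
    - {"offset": [0.7, -0.5, 15], "roll": 0, "hand": 56}
    - {"offset": [0.7, -0.5, 42], "roll": 0, "hand": 56}
    - {"offset": [0.7, -0.5, 70], "roll": 0, "hand": 56}
    - {"offset": [0.7, -0.5, 92], "roll": 0, "hand": 56}
    - {"offset": [0.7, -0.5, 103], "roll": 0, "hand": 56}
    - {"offset": [0.7, -0.5, 106], "roll": 0, "hand": 56}
    - {"offset": [0.7, -0.5, 106], "roll": 0, "hand": 56}
    - {"offset": [0.7, -0.5, 106], "roll": 0, "hand": 30}
    - {"offset": [0.7, -0.5, 106], "roll": 0, "hand": 30}
    - {"offset": [0.7, -0.5, 106], "roll": 0, "hand": 30}
    - {"offset": [0.7, -0.5, 106], "roll": 0, "hand": 30}
    - {"offset": [0.7, -0.5, 106], "roll": 0, "hand": 30}
    - {"offset": [0.7, -0.5, 106], "roll": 0, "hand": 30}
    - {"offset": [0.7, -0.5, 102], "roll": 0, "hand": 30}
    - {"offset": [0.7, -0.5, 90], "roll": 0, "hand": 30}
    - {"offset": [0.7, -0.5, 68], "roll": 0, "hand": 30}
    - {"offset": [0.7, -0.5, 42], "roll": 0, "hand": 30}
    - {"offset": [0.7, -0.5, 18], "roll": 0, "hand": 30}
    - {"offset": [0.7, -0.5, 6], "roll": 0, "hand": 30}
    - {"offset": [0.7, -0.5, 6], "roll": 0, "hand": 30}

```text
clock: 9.77
tool_pos: [0.5619, -0.2837, 0.1358]
orientation: [-179.7, -0.0, -96.6]
force: [-0.1, -1.2, -4.4]
opening: 0.0371
```

```bash
python3 -c "
from h import *
to(.6073,.2852,.132,-96.55)"
```

```text
at [  0.5619  -0.2837   0.1358 -96.5836] clock 9.77 op 0.0371 F [-0.1 -1.2 -4.4]
offset [-570.3   20.1    3.8] roll -0.001
```

Held: 37–38 mm opening and 4.4 N. I carry it to the large recess; its underside stays about 100 mm up, clear of the bush.

Emit:
jog_arm:
  motion:
    - {"offset": [-8, 0.3, 0], "roll": 0, "hand": 30}
    - {"offset": [-24, 0.8, 0], "roll": 0, "hand": 30}
    - {"offset": [-48, 1.6, 0], "roll": 0, "hand": 30}
    - {"offset": [-80, 2.6, 0], "roll": 0, "hand": 30}
    - {"offset": [-116, 3.7, 0], "roll": 0, "hand": 30}
    - {"offset": [-153, 5, 0], "roll": 0, "hand": 30}
    - {"offset": [-190, 6, 0], "roll": 0, "hand": 30}
    - {"offset": [-227, 7.4, 0], "roll": 0, "hand": 30}
    - {"offset": [-264, 8.6, 0], "roll": 0, "hand": 30}
    - {"offset": [-301, 9.8, 0], "roll": 0, "hand": 30}
    - {"offset": [-338, 11, 0], "roll": 0, "hand": 30}
    - {"offset": [-375, 12, 0], "roll": 0, "hand": 30}
    - {"offset": [-412, 13.4, 0], "roll": 0, "hand": 30}
    - {"offset": [-449, 14.6, 0], "roll": 0, "hand": 30}
    - {"offset": [-485, 15.8, 0], "roll": 0, "hand": 30}
    - {"offset": [-517, 16.8, 0], "roll": 0, "hand": 30}
    - {"offset": [-543, 17.6, 0], "roll": 0, "hand": 30}
    - {"offset": [-560, 18.2, 0], "roll": 0, "hand": 30}
    - {"offset": [-568, 18.4, 0], "roll": 0, "hand": 30}
    - {"offset": [-569.5, 18.4, 0], "roll": 0, "hand": 30}

```text
clock: 11.43
tool_pos: [0.6068, 0.2857, 0.1305]
orientation: [179.9, -0.1, -96.5]
force: [-0.4, -1.1, -4.6]
opening: 0.037
```

Emit:
jog_arm:
  motion:
    - {"offset": [0, 0, 0], "roll": 0, "hand": 30}
    - {"offset": [0, 0, 0], "roll": 0, "hand": 30}
    - {"offset": [0, 0, 8], "roll": 0, "hand": 30}

```text
clock: 11.68
tool_pos: [0.6087, 0.2838, 0.1259]
orientation: [-179.9, 0.1, -96.6]
force: [-0.2, 0.9, -3.5]
opening: 0.037
```

```bash
python3 -c "
from h import *
to(.6073,.2852,.0445,-96.55)
t=cams.snapshot('scene')['img'][:,:,::-1]; cv2.imwrite('pics/s3.png',cv2.resize(t[60:270,300:560],None,fx=3,fy=2.85))
"
```

```text
at [  0.6087   0.2838   0.1259 -96.6423] clock 11.68 op 0.037 F [-0.2  0.9 -3.5]
offset [-1.3  1.5 81.4] roll -0.002
```

View pics/s3.png

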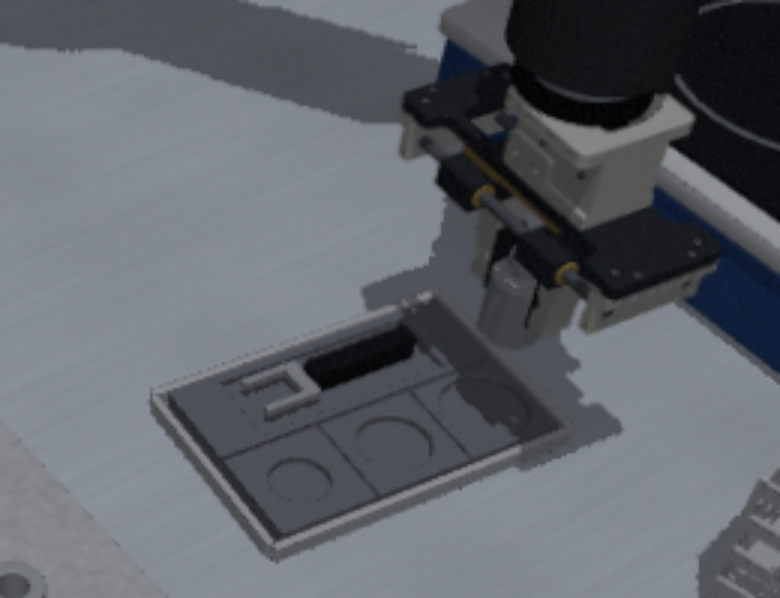

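Emit:
jog_arm:
  motion:
    - {"offset": [0, 0, 12], "roll": 0, "hand": 30}
    - {"offset": [0, 0, 34], "roll": 0, "hand": 30}
    - {"offset": [0, 0, 56], "roll": 0, "hand": 30}
    - {"offset": [0, 0, 70], "roll": 0, "hand": 30}
    - {"offset": [0, 0, 76], "roll": 0, "hand": 30}
    - {"offset": [0, 0, 79.5], "roll": 0, "hand": 30}
    - {"offset": [0, 0, 79.5], "roll": 0, "hand": 30}
    - {"offset": [0, 0, 79.5], "roll": 0, "hand": 30}
    - {"offset": [0, 0, 79.5], "roll": 0, "hand": 46}
    - {"offset": [0, 0, 79.5], "roll": 0, "hand": 46}
    - {"offset": [0, 0, 79.5], "roll": 0, "hand": 46}
    - {"offset": [0, 0, 79.5], "roll": 0, "hand": 46}
    - {"offset": [0, 0, 74], "roll": 0, "hand": 46}
    - {"offset": [0, 0, 58], "roll": 0, "hand": 46}
    - {"offset": [0, 0, 30], "roll": 0, "hand": 46}
    - {"offset": [0, 0, 2], "roll": 0, "hand": 46}
    - {"offset": [0, 0, -14], "roll": 0, "hand": 46}
    - {"offset": [0, 0, -15.5], "roll": 0, "hand": 46}
    - {"offset": [0, 0, -15.5], "roll": 0, "hand": 46}
    - {"offset": [0, 0, -15.5], "roll": 0, "hand": 46}

```text
clock: 13.4
tool_pos: [0.6076, 0.2845, 0.1399]
orientation: [180.0, 0.0, -96.6]
force: [0.6, 0.7, 0.2]
opening: 0.0457
```

```bash
python3 -c "
from h import *
to(.6495,-.1598,.14,-6.55)"
```

```text
at [  0.6076   0.2845   0.1399 -96.6012] clock 13.4 op 0.0457 F [0.6 0.7 0.2]
offset [ 4.366e+02 -9.270e+01 -1.000e-01] roll -1.572
```

Emit:
jog_arm:
  motion:
    - {"offset": [10, -2, 0], "roll": -0.05, "hand": 42}
    - {"offset": [32, -7, 0], "roll": -0.15, "hand": 42}
    - {"offset": [62, -13, 0], "roll": -0.26, "hand": 42}
    - {"offset": [94, -20, 0], "roll": -0.37, "hand": 42}
    - {"offset": [126, -27, 0], "roll": -0.48, "hand": 42}
    - {"offset": [158, -34, 0], "roll": -0.59, "hand": 42}
    - {"offset": [190, -40, 0], "roll": -0.7, "hand": 42}
    - {"offset": [222, -47, 0], "roll": -0.81, "hand": 42}
    - {"offset": [254, -54, 0], "roll": -0.92, "hand": 42}
    - {"offset": [286, -61, 0], "roll": -1.03, "hand": 42}
    - {"offset": [318, -67, 0], "roll": -1.14, "hand": 42}
    - {"offset": [350, -74, 0], "roll": -1.25, "hand": 42}
    - {"offset": [382, -81, 0], "roll": -1.36, "hand": 42}
    - {"offset": [410, -87, 0], "roll": -1.46, "hand": 42}
    - {"offset": [428, -91, 0], "roll": -1.54, "hand": 42}
    - {"offset": [436, -92.7, 0], "roll": -1.572, "hand": 42}
    - {"offset": [436.6, -92.7, 0], "roll": -1.572, "hand": 42}
    - {"offset": [436.6, -92.7, 0], "roll": -1.572, "hand": 42}
    - {"offset": [436.6, -92.7, 0], "roll": -1.572, "hand": 42}

```text
clock: 14.98
tool_pos: [0.6494, -0.1592, 0.1392]
orientation: [180.0, 0.1, -6.6]
force: [-0.2, 0.7, -1.0]
opening: 0.0423
```

```bash
python3 -c "
from h import *
to(.6495,-.1598,.0235,-6.55)
t=cams.snapshot('scene')['img'][:,:,::-1]; cv2.imwrite('pics/s4.png',t)
"
```

```text
at [ 0.6494 -0.1592  0.1392 -6.59  ] clock 14.98 op 0.0423 F [-0.2  0.7 -1. ]
offset [1.000e-01 6.000e-01 1.157e+02] roll -0.001
```

View pics/s4.png

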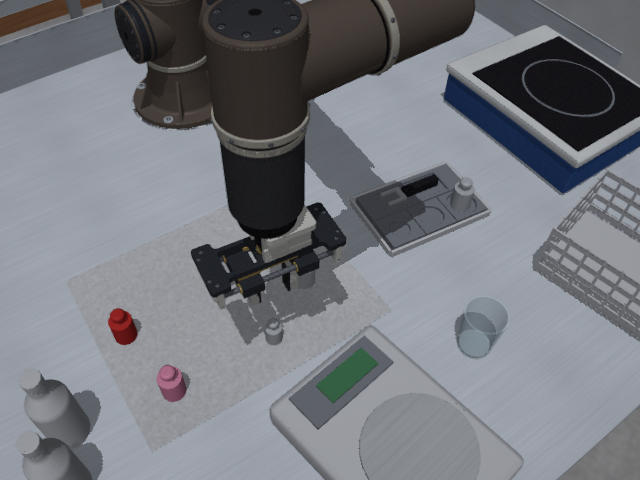

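The large weight stands in its recess at (463,193). The gripper is above the medium weight at (274,331).

Emit:
jog_arm:
  motion:
    - {"offset": [0, 0.5, 15], "roll": 0, "hand": 42}
    - {"offset": [0, 0.5, 44], "roll": 0, "hand": 42}
    - {"offset": [0, 0.5, 76], "roll": 0, "hand": 42}
    - {"offset": [0, 0.5, 100], "roll": 0, "hand": 42}
    - {"offset": [0, 0.5, 112], "roll": 0, "hand": 42}
    - {"offset": [0, 0.5, 116], "roll": 0, "hand": 42}
    - {"offset": [0, 0.5, 116], "roll": 0, "hand": 42}
    - {"offset": [0, 0.5, 116], "roll": 0, "hand": 20}
    - {"offset": [0, 0.5, 116], "roll": 0, "hand": 20}
    - {"offset": [0, 0.5, 116], "roll": 0, "hand": 20}
    - {"offset": [0, 0.5, 116], "roll": 0, "hand": 20}
    - {"offset": [0, 0.5, 116], "roll": 0, "hand": 20}
    - {"offset": [0, 0.5, 116], "roll": 0, "hand": 20}
    - {"offset": [0, 0.5, 112], "roll": 0, "hand": 20}
    - {"offset": [0, 0.5, 98], "roll": 0, "hand": 20}
    - {"offset": [0, 0.5, 74], "roll": 0, "hand": 20}
    - {"offset": [0, 0.5, 44], "roll": 0, "hand": 20}
    - {"offset": [0, 0.5, 16], "roll": 0, "hand": 20}
    - {"offset": [0, 0.5, 4], "roll": 0, "hand": 20}
    - {"offset": [0, 0.5, 0], "roll": 0, "hand": 20}

```text
clock: 16.7
tool_pos: [0.651, -0.1602, 0.1431]
orientation: [-180.0, -0.3, -6.5]
force: [1.1, -0.2, -2.5]
opening: 0.0273
```

```bash
python3 -c "
from h import *
to(.5992,.2155,.1395,-6.55)
to(.5992,.2155,.1395,-6.55,(.6495,-.1597,.1395,-6.58))"
```

```text
at [ 0.651  -0.1602  0.1431 -6.5183] clock 16.7 op 0.0273 F [ 1.1 -0.2 -2.5]
offset [ -94.1 -367.4    3.6] roll 0.001
offset [ -93. -367.   -0.] roll -0.001
```

Emit:
jog_arm:
  motion:
    - {"offset": [-2, -8, 0], "roll": 0, "hand": 20}
    - {"offset": [-7, -26, 0], "roll": 0, "hand": 20}
    - {"offset": [-14, -54, 0], "roll": 0, "hand": 20}
    - {"offset": [-23, -90, 0], "roll": 0, "hand": 20}
    - {"offset": [-32, -126, 0], "roll": 0, "hand": 20}
    - {"offset": [-41, -162, 0], "roll": 0, "hand": 20}
    - {"offset": [-50, -198, 0], "roll": 0, "hand": 20}
    - {"offset": [-59, -234, 0], "roll": 0, "hand": 20}
    - {"offset": [-68, -270, 0], "roll": 0, "hand": 20}
    - {"offset": [-77, -305, 0], "roll": 0, "hand": 20}
    - {"offset": [-85, -334, 0], "roll": 0, "hand": 20}
    - {"offset": [-90, -355, 0], "roll": 0, "hand": 20}
    - {"offset": [-92.5, -365, 0], "roll": 0, "hand": 20}
    - {"offset": [-93, -367, 0], "roll": 0, "hand": 20}
    - {"offset": [-93, -367, 0], "roll": 0, "hand": 20}
    - {"offset": [-93, -367, 0], "roll": 0, "hand": 20}
    - {"offset": [-93, -367, 0], "roll": 0, "hand": 20}
    - {"offset": [-93, -367, 0], "roll": 0, "hand": 20}

```text
clock: 18.2
tool_pos: [0.5992, 0.2138, 0.1399]
orientation: [180.0, 0.0, -6.6]
force: [-1.0, -0.1, -2.5]
opening: 0.027
```

```bash
python3 -c "
from h import *
to(.5992,.2155,.036,-6.55)"
```

```text
at [ 0.5992  0.2138  0.1399 -6.6029] clock 18.2 op 0.027 F [-1.  -0.1 -2.5]
offset [ -0.2  -1.7 103.9] roll -0.001
```

Emit:
jog_arm:
  motion:
    - {"offset": [0, -1, 12], "roll": 0, "hand": 20}
    - {"offset": [0, -1, 38], "roll": 0, "hand": 20}
    - {"offset": [0, -1, 66], "roll": 0, "hand": 20}
    - {"offset": [0, -1, 88], "roll": 0, "hand": 20}
    - {"offset": [0, -1, 98], "roll": 0, "hand": 20}
    - {"offset": [0, -1, 102], "roll": 0, "hand": 20}
    - {"offset": [0, -1, 103.5], "roll": 0, "hand": 20}
    - {"offset": [0, -1, 103.5], "roll": 0, "hand": 20}
    - {"offset": [0, -1, 103.5], "roll": 0, "hand": 20}
    - {"offset": [0, -1, 103.5], "roll": 0, "hand": 36}
    - {"offset": [0, -1, 103.5], "roll": 0, "hand": 36}
    - {"offset": [0, -1, 103.5], "roll": 0, "hand": 36}
    - {"offset": [0, -1, 103.5], "roll": 0, "hand": 36}
    - {"offset": [0, -1, 98], "roll": 0, "hand": 36}
    - {"offset": [0, -1, 82], "roll": 0, "hand": 36}
    - {"offset": [0, -1, 54], "roll": 0, "hand": 36}
    - {"offset": [0, -1, 24], "roll": 0, "hand": 36}
    - {"offset": [0, -1, 4], "roll": 0, "hand": 36}
    - {"offset": [0, -1, 0], "roll": 0, "hand": 36}
    - {"offset": [0, -1, 0], "roll": 0, "hand": 36}

```text
clock: 19.87
tool_pos: [0.6003, 0.2167, 0.1426]
orientation: [-179.8, -0.2, -6.5]
force: [-0.5, 0.1, -0.5]
opening: 0.036
```

```bash
python3 -c "
from h import *
to(.4725,-.0428,.14,-96.55)"
```

```text
at [ 0.6003  0.2167  0.1426 -6.5084] clock 19.87 op 0.036 F [-0.5  0.1 -0.5]
offset [-97.5 272.3   2.6] roll 1.572
```

Emit:
jog_arm:
  motion:
    - {"offset": [-3, 8, 0], "roll": 0.05, "hand": 34}
    - {"offset": [-9, 25, 0], "roll": 0.15, "hand": 34}
    - {"offset": [-16, 45, 0], "roll": 0.26, "hand": 34}
    - {"offset": [-23, 65, 0], "roll": 0.37, "hand": 34}
    - {"offset": [-30, 85, 0], "roll": 0.48, "hand": 34}
    - {"offset": [-37, 105, 0], "roll": 0.59, "hand": 34}
    - {"offset": [-44, 125, 0], "roll": 0.7, "hand": 34}
    - {"offset": [-51, 145, 0], "roll": 0.81, "hand": 34}
    - {"offset": [-59, 165, 0], "roll": 0.92, "hand": 34}
    - {"offset": [-66, 185, 0], "roll": 1.03, "hand": 34}
    - {"offset": [-73, 205, 0], "roll": 1.14, "hand": 34}
    - {"offset": [-80, 225, 0], "roll": 1.25, "hand": 34}
    - {"offset": [-87, 245, 0], "roll": 1.36, "hand": 34}
    - {"offset": [-93, 261, 0], "roll": 1.46, "hand": 34}
    - {"offset": [-96, 269, 0], "roll": 1.54, "hand": 34}
    - {"offset": [-96.3, 271, 0], "roll": 1.572, "hand": 34}
    - {"offset": [-96.3, 271, 0], "roll": 1.572, "hand": 34}
    - {"offset": [-96.3, 271, 0], "roll": 1.572, "hand": 34}
    - {"offset": [-96.3, 271, 0], "roll": 1.572, "hand": 34}

```text
clock: 21.45
tool_pos: [0.4726, -0.0422, 0.1396]
orientation: [180.0, -0.0, -96.5]
force: [0.7, 0.4, -0.2]
opening: 0.034
```

```bash
python3 -c "
from h import *
to(.4725,-.0428,.0205,-96.55)
t=cams.snapshot('scene')['img'][:,:,::-1]; cv2.imwrite('pics/s5.png',t)
"
```

```text
at [ 4.72600e-01 -4.22000e-02  1.39600e-01 -9.65053e+01] clock 21.45 op 0.034 F [ 0.7  0.4 -0.2]
offset [6.000e-01 1.000e-01 1.191e+02] roll 0.001
```

View pics/s5.png

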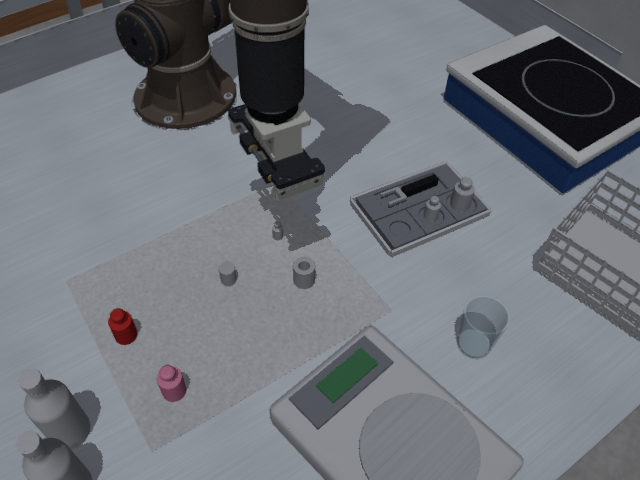

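The medium weight stands in its recess at (432,208), and the gripper is above the small weight at (277,230). I'll grip that now.

Emit:
jog_arm:
  motion:
    - {"offset": [0.5, 0, 15], "roll": 0, "hand": 34}
    - {"offset": [0.5, 0, 44], "roll": 0, "hand": 34}
    - {"offset": [0.5, 0, 78], "roll": 0, "hand": 34}
    - {"offset": [0.5, 0, 102], "roll": 0, "hand": 34}
    - {"offset": [0.5, 0, 115], "roll": 0, "hand": 34}
    - {"offset": [0.5, 0, 119], "roll": 0, "hand": 34}
    - {"offset": [0.5, 0, 119], "roll": 0, "hand": 34}
    - {"offset": [0.5, 0, 119], "roll": 0, "hand": 12}
    - {"offset": [0.5, 0, 119], "roll": 0, "hand": 12}
    - {"offset": [0.5, 0, 119], "roll": 0, "hand": 12}
    - {"offset": [0.5, 0, 119], "roll": 0, "hand": 12}
    - {"offset": [0.5, 0, 119], "roll": 0, "hand": 12}
    - {"offset": [0.5, 0, 119], "roll": 0, "hand": 12}
    - {"offset": [0.5, 0, 115], "roll": 0, "hand": 12}
    - {"offset": [0.5, 0, 100], "roll": 0, "hand": 12}
    - {"offset": [0.5, 0, 74], "roll": 0, "hand": 12}
    - {"offset": [0.5, 0, 44], "roll": 0, "hand": 12}
    - {"offset": [0.5, 0, 16], "roll": 0, "hand": 12}
    - {"offset": [0.5, 0, 4], "roll": 0, "hand": 12}
    - {"offset": [0.5, 0, 0], "roll": 0, "hand": 12}

```text
clock: 23.17
tool_pos: [0.4739, -0.0426, 0.143]
orientation: [-179.7, 0.1, -96.6]
force: [0.6, -0.2, -1.2]
opening: 0.0189
```

```bash
python3 -c "
from h import *
to(.5913,.1462,.14,-96.55)
to(.5913,.1462,.14,-96.55,(.4725,-.0427,.14,-96.55))"
```

```text
at [ 4.7390e-01 -4.2600e-02  1.4300e-01 -9.6579e+01] clock 23.17 op 0.0189 F [ 0.6 -0.2 -1.2]
offset [-201.  -95.    3.] roll -0.001
offset [-201.2  -96.5   -0. ] roll -0.0
```

Emit:
jog_arm:
  motion:
    - {"offset": [-8, -4, 0], "roll": 0, "hand": 12}
    - {"offset": [-26, -12, 0], "roll": 0, "hand": 12}
    - {"offset": [-54, -26, 0], "roll": 0, "hand": 12}
    - {"offset": [-86, -41, 0], "roll": 0, "hand": 12}
    - {"offset": [-118, -57, 0], "roll": 0, "hand": 12}
    - {"offset": [-150, -72, 0], "roll": 0, "hand": 12}
    - {"offset": [-177, -85, 0], "roll": 0, "hand": 12}
    - {"offset": [-194, -93, 0], "roll": 0, "hand": 12}
    - {"offset": [-201, -96.5, 0], "roll": 0, "hand": 12}
    - {"offset": [-201, -96.5, 0], "roll": 0, "hand": 12}
    - {"offset": [-201, -96.5, 0], "roll": 0, "hand": 12}
    - {"offset": [-201, -96.5, 0], "roll": 0, "hand": 12}
    - {"offset": [-201, -96.5, 0], "roll": 0, "hand": 12}

```text
clock: 24.25
tool_pos: [0.5909, 0.1447, 0.1399]
orientation: [180.0, -0.0, -96.6]
force: [-0.6, -0.8, 0.3]
opening: 0.0184
```

Emit:
jog_arm:
  motion:
    - {"offset": [0, 0, 12], "roll": 0, "hand": 12}
    - {"offset": [0, 0, 40], "roll": 0, "hand": 12}
    - {"offset": [0, 0, 68], "roll": 0, "hand": 12}
    - {"offset": [0, 0, 90], "roll": 0, "hand": 12}
    - {"offset": [0, 0, 101], "roll": 0, "hand": 12}
    - {"offset": [0, 0, 105], "roll": 0, "hand": 12}
    - {"offset": [0, 0, 106.5], "roll": 0, "hand": 12}
    - {"offset": [0, 0, 106.5], "roll": 0, "hand": 12}
    - {"offset": [0, 0, 106.5], "roll": 0, "hand": 12}
    - {"offset": [0, 0, 106.5], "roll": 0, "hand": 26}
    - {"offset": [0, 0, 106.5], "roll": 0, "hand": 26}
    - {"offset": [0, 0, 106.5], "roll": 0, "hand": 26}
    - {"offset": [0, 0, 106.5], "roll": 0, "hand": 26}
    - {"offset": [0, 0, 102], "roll": 0, "hand": 26}
    - {"offset": [0, 0, 86], "roll": 0, "hand": 26}
    - {"offset": [0, 0, 56], "roll": 0, "hand": 26}
    - {"offset": [0, 0, 26], "roll": 0, "hand": 26}
    - {"offset": [0, 0, 4], "roll": 0, "hand": 26}
    - {"offset": [0, 0, 0], "roll": 0, "hand": 26}
    - {"offset": [0, 0, 0], "roll": 0, "hand": 26}

```text
clock: 25.92
tool_pos: [0.5927, 0.1463, 0.1426]
orientation: [-179.8, 0.1, -96.6]
force: [0.2, 0.2, 0.2]
opening: 0.0257
```

Emit:
jog_arm:
  motion:
    - {"offset": [20, -3, -10], "roll": 0, "hand": 40}
    - {"offset": [55, -6, -20], "roll": 0, "hand": 40}
    - {"offset": [92, -10, -30], "roll": 0, "hand": 40}
    - {"offset": [128, -14, -40], "roll": 0, "hand": 40}
    - {"offset": [164, -18, -50], "roll": 0, "hand": 40}
    - {"offset": [200, -22, -60], "roll": 0, "hand": 40}
    - {"offset": [236, -26, -70], "roll": 0, "hand": 40}
    - {"offset": [272, -30, -80], "roll": 0, "hand": 40}
    - {"offset": [308, -30, -80], "roll": 0, "hand": 40}
    - {"offset": [344, -30, -80], "roll": 0, "hand": 40}
    - {"offset": [380, -30, -80], "roll": 0, "hand": 40}
    - {"offset": [410, -30, -80], "roll": 0, "hand": 40}
    - {"offset": [430, -30, -80], "roll": 0, "hand": 40}
    - {"offset": [440, -30, -80], "roll": 0, "hand": 40}
    - {"offset": [440, -30, -80], "roll": 0, "hand": 40}

```text
clock: 27.17
tool_pos: [0.5699, -0.2965, 0.2185]
orientation: [179.9, 0.0, -96.7]
force: [0.3, -0.5, 0.3]
opening: 0.04
```

```bash
python3 -c "
from h import *
t=cams.snapshot('top')['img'][:,:,::-1]; s=cams.snapshot('scene')['img'][:,:,::-1]
cv2.imwrite('pics/f1.png',cv2.resize(t[195:291,135:263],None,fx=6,fy=6,interpolation=cv2.INTER_CUBIC))
cv2.imwrite('pics/f2.png',cv2.resize(s[150:310,260:500],None,fx=3.3,fy=3.3,interpolation=cv2.INTER_CUBIC))
cv2.imwrite('pics/f3.png',cv2.resize(t[185:335,295:495],None,fx=4,fy=4,interpolation=cv2.INTER_CUBIC))
"
```

```text
(no output)
```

View pics/f1.png

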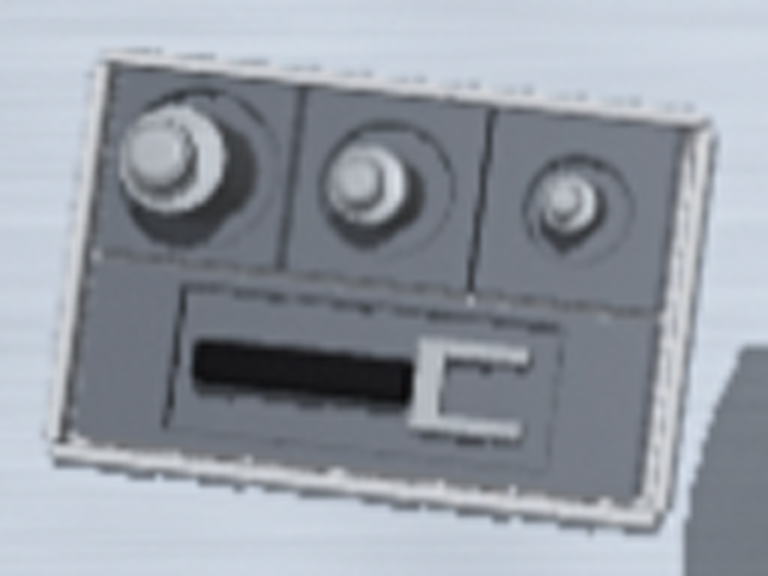

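View pics/f2.png

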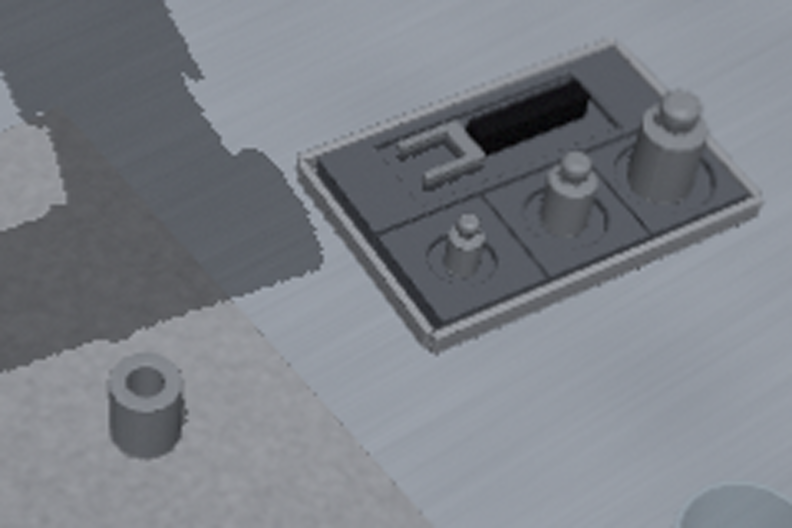

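All three weights stand upright in their recesses, with knobs at (157,158), (357,183) and (563,199). The fork is in the trough, its rear end at (193,362) and tips near (524,392). Now I'll put numbers on it.

```bash
python3 - <<'E'
from h import *
s=cams.snapshot("top")
f=lambda c,z:w(s,((c[0]+.5)/6-.5+135,(c[1]+.5)/6-.5+195),z)
for n,c,z,r in [("L",(157,158),.078,(.6073,.2852)),("M",(357,183),.062,(.599,.2157)),("S",(563,199),.050,(.5913,.1462))]: print(n,(f(c,z)-r)*1000)
r,h,t=f((193,362),.034),f((414,380),.034),(f((528,356),.026)+f((520,429),.026))/2
d=(t-r)/np.linalg.norm(t-r);print("fork mid err mm",((r+t)/2-[.5305,.224])*1000,"len",np.linalg.norm(t-r),"ang",np.degrees(np.arctan2(d[1],d[0]))+96.55)
a=cv2.imread("pics/c1.png",0);b=cv2.imread("pics/f3.png",0)
for n,(u,v) in [("bush",(121,191)),("slug",(325,327))]:
    m=cv2.matchTemplate(b,a[v-44:v+44,u-44:u+44],cv2.TM_CCOEFF_NORMED);_,q,_,l=cv2.minMaxLoc(m);print(n,"shift px/4",l[0]+44-u,l[1]+44-v,"score",round(q,2))
E
```

```text
L [-3.4694723  -1.96974392]
M [-2.59273943  1.22773585]
S [0.27605087 0.40062026]
fork mid err mm [-0.23046263 -0.84425192] len 0.1183891256848803 ang 1.221050568469849
bush shift px/4 371 133 score 0.53
slug shift px/4 200 -25 score 0.69
```

Weights and fork are well within tolerance. The template match for the bush and slug failed (low scores, probably arm or shadow in view), so I'll look at that crop.

View pics/f3.png

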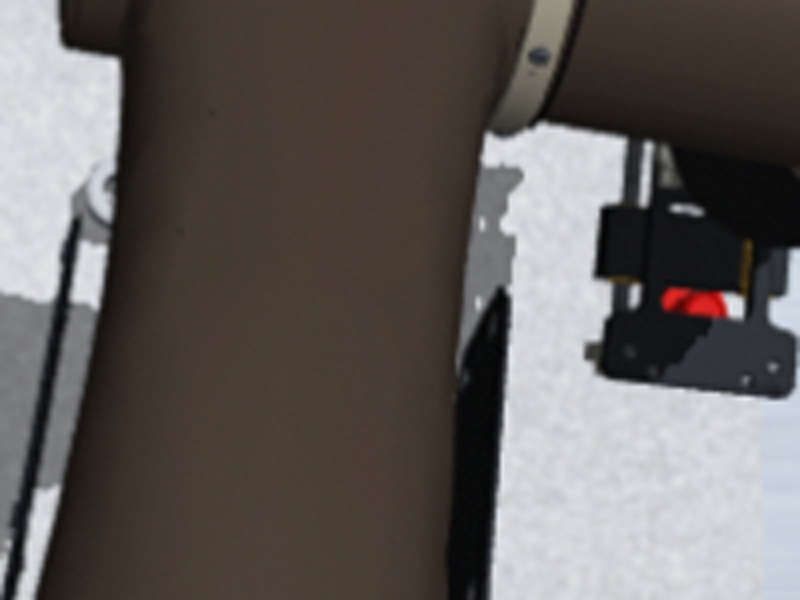

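The arm hides both parts in the top view, so I'll check them in the scene camera and then hand in.

```bash
python3 - <<'E'
from h import *
a=cv2.imread("pics/scene0.png",0);b=cv2.cvtColor(cams.snapshot("scene")["img"],cv2.COLOR_RGB2GRAY);c=cv2.imread("pics/s5.png",0)
for n,(u,v) in [("bush",(304,272)),("slug",(228,273))]:
  for k,i in (("now",b),("s5",c)):
    m=cv2.matchTemplate(i[v-40:v+40,u-40:u+40],a[v-20:v+20,u-16:u+16],cv2.TM_CCOEFF_NORMED);_,q,_,l=cv2.minMaxLoc(m);print(n,k,"shift px",l[0]-24,l[1]-20,round(q,2))
cv2.imwrite("pics/f4.png",cv2.resize(cams.snapshot("scene")["img"][200:360,100:340,::-1],None,fx=3,fy=3))
E
```

```text
bush now shift px 0 0 0.99
bush s5 shift px 0 0 1.0
slug now shift px 0 0 0.39
slug s5 shift px 0 0 1.0
```

View pics/f4.png

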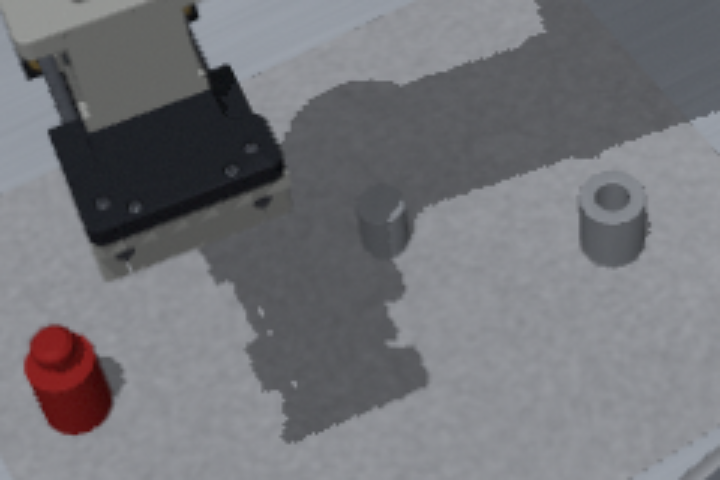

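The bush (613,220) and slug (384,222) are standing and unmoved; only the arm's shadow falls on the slug. I'm handing in.

```bash
python3 -c "
from plant import order; print(order.close_job())"
```

```text
the job is handed in; nothing more can be done
None
```

The job is handed in: the fork lies in the trough and the large, medium and small weights stand in their own recesses. It took about 27 s of the 112 s allowed. The hand-in gives no verdict, so the results below are my own camera checks.

| Item | Measured position | Limit |
|---|---|---|
| Large weight | about 4 mm from recess centre | 13 mm |
| Medium weight | about 3 mm from recess centre | 13 mm |
| Small weight | about 0.5 mm from recess centre | 13 mm |
| Fork | middle within 1 mm, turned about 1° | 15 mm, 0.25 rad (about 14°) |
| Bush and plain cylinder | no visible shift (0 px), both standing | 20 mm |

- **Upright and height:** I judged these by eye from the final pictures, where all three weights stand upright on their recess floors. I did not measure tilt or height.
- **Checks that failed:** The top-view match for the bush and plain cylinder failed because the arm hid them. In the last scene-camera picture the plain cylinder matched poorly (score 0.39) because the arm's shadow fell on it. It matched fully (1.0) before the last pick, and the final picture shows it standing in place.

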